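# Light and lift a museum vial for its photograph

## Task

Get the vial ready for its close-up: first turn the lamp dial so that its white pointer stands at the red mark, then take the cam lever by its black grip and swing it up to where the cam lifts the deck highest, with the lever at the red block, and hold it there: the program finishes while still holding the lever, since its spring would pull it back. Keep the vial standing on the deck, keep the gripper's fingers off the vial and the deck, and leave everything else on the table where it is.

Things in the scene. Friction and masses are not known exactly. Their poses are not given: they have to be found in the camera images.
- stand: Cam lift stand, fixed: dark steel base plate 170 x 130 x 15 mm, a specimen deck on top, a red lever on its left (+y) side. Origin: table level, straight below the deck's centre; x points to its rear, where a black camera stands on a post (190 mm high, 47 to 97 mm behind the origin, its left edge 15 mm left of centre), y to its left, z up. At yaw 0 its front faces the robot.
- shaft (a point): Point on the lever's level pivot axis, 60 mm above the table, 120 mm left (+y) of the stand's centre, in the plane in which the middle of the grip swings; axes as the stand's. Nothing is there: the shaft ends short of it. At lever angle q the grip's middle is -100 cos(0.35+q) mm in x and +100 sin(0.35+q) mm in z from this point.
- lever_grip: Black round grip on the lever's end: a sleeve 20 mm in diameter, 70 mm long, level along the stand's y, spinning freely on its pin. Origin: its middle, 100 mm from the pivot axis. The red arm, 8 mm thick, is 44 to 52 mm nearer the stand's centre. Can be pinched from above, fingers closing along the stand's x. A spring pulls it back: 3 N at the start, 6 N at the top; let go, it swings back.
- lever (a joint): Lever angle, rad, 0 to 1.95. 0: sprung rest, grip to the stand's front, 0.35 rad above level. Grows as the grip swings up and over to the rear. Highest lift at 1.35, where the arm is over the red block on the white index plate, just past upright: the deck is 23 mm above its rest. Further on it sinks again (5 mm lower at the end stop).
- deck: The specimen deck: aluminium tray 80 x 70 mm with a 6 mm rim around a black rubber pad, carried by the cam. Origin on the stand's centre line, 6 mm below the pad's upper face (115 mm above the table at rest). Do not touch.
- deck_top (a point): Middle of the deck's upper face, where the specimen stands. Axes as the stand's.
- specimen: Amber glass vial with a paper label and metal cap, 26 mm in diameter, 47 mm high, standing loose on the deck. Origin: centre of its underside, z along its axis.
- lampbox: Lamp control box, fixed: grey, 130 x 110 x 45 mm, a dial in the middle of its top. Origin: centre of its underside; x points to its rear, y to its left.
- dial_grip (a point): Point on the dial's vertical axis at the height to grip, 74 mm above the table. The dial is black, with an upright bar 46 mm long and 14 mm thick, top 86 mm above the table, on a round skirt of 27 mm radius, top 54 mm above the table. The point's x runs along the bar to its white pointer.
- pointer_tip (a point): Tip of the dial's white pointer, 36 mm from the dial's axis, 49 mm above the table.
- mark (a point): Inner end of the flat red mark on the dial's scale, 36 mm from the dial's axis, 49 mm above the table: the pointer is to stand here.
- dial (a joint): Angle of the dial, rad, 0 to 4.9, growing clockwise seen from above; at 0 the pointer stands 2.45 rad anticlockwise of the box's x axis. Stays where it is left (friction about 0.03 N m). At the start it stands anticlockwise of the red mark.
- amber_bottle: Bystander: brown bottle, 48 mm in diameter, 95 mm high. Origin under its centre.
- green_tube: Bystander: green tube with a paper band and metal cap, 42 mm in diameter, 102 mm high. Origin under its centre.
- red_carton: Bystander: white and red carton, 60 x 120 x 80 mm. Origin under its centre.
- white_jar: Bystander: white jar, 56 mm in diameter, 60 mm high. Origin under its centre.
- brown_carton: Bystander: small brown carton, 70 x 50 x 40 mm. Origin under its centre.
There are look-alikes about, which are no part of the job. Leave any green or purple look-alike of the lampbox alone.

How it is judged:
By the outcome, as a careful person would: the job done as asked, in the order asked, and still so for the second after the job is handed in, while the arm keeps its last pose, push and grip.
It also fails if it takes over 58 s, if anything falls off the work surface, if the arm or the gripper's body presses on something with over 40 N, if the wrist force passes 120 N, or if a joint passes its speed limit or range.

## Robot

A 6-joint arm with a two-finger parallel gripper is mounted at the origin on the work surface. World frame = base frame: x ahead of the robot, y to its left, z up, the work surface at z = 0. Lengths are in m, angles in rad, forces in N, time in s.
With the tool pointing down it reaches from about 0.375 to 0.9 m from the base axis. Payload 3.1 kg.
Tool frame: the origin (TCP) lies midway between the tips of the shut fingers; the grasp point (between the pads) lies 19 mm behind it; z points along the fingers, y is the line along which they close (so a half turn about z gives the same grasp; the last joint's range is limited). The gripper opens to 85 mm and grips with 20 to 120 N. Pads are 22 mm wide; open, the fingers measure 114 mm over their backs; the gripper's body (76 mm by 85 mm) begins 54 mm behind the grasp point. The pads swing forward as they close: fully open they stand 13 mm farther back than shut.
Start: joints at [-0.178, 0.527, 1.433, -0, 1.181, -0.178], TCP at [0.625, 0, 0.231] pointing down, gripper open.
Joint ranges: [-3.08, 3.08], [-0.75, 2.2], [0.22, 2.44], [-1.43, 4.57], [0, 2.65], [-2.85, 2.85]. Speed limits (rad/s): [2.79, 2.79, 3.14, 3.14, 3.14, 3.14].

## Interface

Orientations are given as a unit quaternion [x, y, z, w].
In Python, from station import manip gives the robot as it stands.
- The arm moves only by the tool drive_tool, never from a script. Its argument "motion" is a list that holds one entry, the list of rows, each a list of 5 numbers: the finger opening in mm, from 0 to 85.4, then the shift along the tool's x, y, z in units of 30 mm (1.0 is 30 mm), then the turn about the tool's z in units of 8 degrees (1.0 is 8 degrees). In form: [[[fingers, x, y, z, yaw], ...]]. A call has 1 to 10 rows; each row is the pose to reach, as a shift and turn from the pose commanded when the call began, along the tool's axes at that moment; what a row does not reach only later rows make up. A row lasts 1/10 s, in which the tool goes at most 50 mm and 8.59 degrees, less where a joint would pass 70% of its speed; a pose out of reach is approached as far as the arm can. A call with a gripper value outside its range is refused whole. The fingers move at their own pace and stop on an object; "squeeze" is the grip in N (left out, the last holds). Time passes only in rows, so rows that repeat a pose let the fingers close. It gives the time, the measured TCP pose, the force, the opening and the grip force at its end, in the units of the state.
- manip.sense(): the state, without advancing time (a new reading comes with each control period).
- manip.snapshot(name): name is "scene" or "side" or "wrist"; returns the picture (384x512x3 uint8, red, green, blue); there is no depth.
- manip.camera_model(name): a dict with "fov_y" (degrees; the focal length in pixels is half the picture's height over the tangent of half this angle, whatever the lens; pixels are square), "cx", "cy" (the principal point, pixels), "origin" and "orientation" of the camera in the world. Camera axes: x right, y up, looking along -z (the intrinsics and any distortion apply to the point x, -y, -z); pixel columns grow to the right and rows downward; lengths in m; the calibration is good to about 2 mm. The wrist camera is an equidistant fisheye: a pixel r from the principal point sees the ray r / f radians off the axis. A picture is of the moment at which its call begins: read the wrist's pose just before it. camera_model takes no time and is no camera call; for the wrist camera it gives the pose at the moment of the call.
- manip.sign_off(): hands the job in; it is judged then, once.
The state is a dict: "t": time; "q": joint angles; "qd": joint speeds; "tau": joint torques, N m; "tcp_pos": TCP position; "tool_rot": TCP orientation; "force": force on the tool from outside, world axes, zero at the start; "ft_torque": the same for the moment, N m; "finger_gap": opening from 0.0 (shut) to 1.0 (fully open); "gripper_force": force on a finger pad.
Only numpy, scipy, OpenCV 4.12 (cv2) and the standard library are available. Lean on these libraries where they do the work, as an engineer would, in place of code of your own. Each camera call takes 0.05 s, during which the arm holds its last target. There are 200 camera calls.

## Working session

There is one attempt and no reset: what is moved stays moved. The work goes in short steps, Python scripts to look and compute and a tool call to move; the robot and the scene stay as the last step left them, time stands still between calls to the robot, and variables do not carry over. Pictures are saved under pics/ and viewed, at most 10 in all, crops included, and the job is handed in when it is done.

Besides the shell and the picture viewer there is one more tool, called after "Request:" as a command line: name --argument value ..., lists and objects as JSON in quotes. drive_tool: Moves the arm, as the interface text tells. Its arguments: {"type":"object","properties":{"motion":{"type":"array","items":{"type":"array","items":{"type":"array","items":{"type":"number"}}}},"squeeze":{"type":"number"}},"required":["motion"]}

```bash
mkdir -p pics; cat > h.py <<'E'
import numpy as np, cv2
from scipy.spatial.transform import Rotation as R
from station import manip
def ray(m,u,v,fish=False):
    f=192/np.tan(np.radians(m['fov_y']/2)); x=(u-m['cx'])/f; y=(v-m['cy'])/f
    if fish:
        r=np.hypot(x,y); s=np.sin(r)/r if r>1e-9 else 1; d=np.array([x*s,-y*s,-np.cos(r)])
    else: d=np.array([x,-y,-1.])
    return np.array(m['origin']),R.from_quat(m['orientation']).apply(d/np.linalg.norm(d))
def plane(m,u,v,z,fish=False):
    o,d=ray(m,u,v,fish); return o+d*(z-o[2])/d[2]
def proj(m,p,fish=False):
    f=192/np.tan(np.radians(m['fov_y']/2)); c=R.from_quat(m['orientation']).inv().apply(np.array(p)-m['origin'])
    x,y,z=c[0],-c[1],-c[2]
    if fish:
        r=np.hypot(x,y); t=np.arctan2(r,z); return m['cx']+f*t*x/r,m['cy']+f*t*y/r
    return m['cx']+f*x/z,m['cy']+f*y/z
def snap(n,fn):
    m=manip.camera_model(n); im=manip.snapshot(n); cv2.imwrite('pics/'+fn+'.png',im[:,:,::-1]); return m,im
E
python3 - <<'E'
from h import *
import json
for n in ['scene','side','wrist']:
    m,im=snap(n,n+'0'); json.dump({k:np.array(v).tolist() if not isinstance(v,str) else v for k,v in m.items()},open(f'pics/{n}0.json','w')); print(n,m)
a=[cv2.imread(f'pics/{n}0.png') for n in ['scene','side']]
E
```

```text
scene {'fov_y': 52.35769914851945, 'cx': 253.84524645562524, 'cy': 193.49300781020176, 'origin': array([ 1.13343474, -0.6623875 ,  1.31970713]), 'orientation': array([0.29074775, 0.11592879, 0.36961362, 0.8748783 ])}
side {'fov_y': 44.9663840717838, 'cx': 251.88779152286844, 'cy': 188.18860990264818, 'origin': array([0.21838094, 1.11178967, 1.02497203]), 'orientation': array([-0.05513919,  0.42794125,  0.89487831, -0.11409979])}
wrist {'fov_y': 65.70646984690485, 'cx': 256.0516450381666, 'cy': 189.01819506697458, 'origin': array([0.62442444, 0.06881948, 0.37291626]), 'orientation': array([-1.38621309e-01,  1.40256208e-03,  8.00408838e-05,  9.90344465e-01])}
```

View pics/scene0.png

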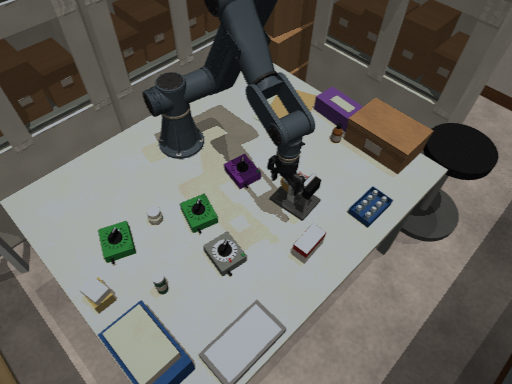

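View pics/side0.png

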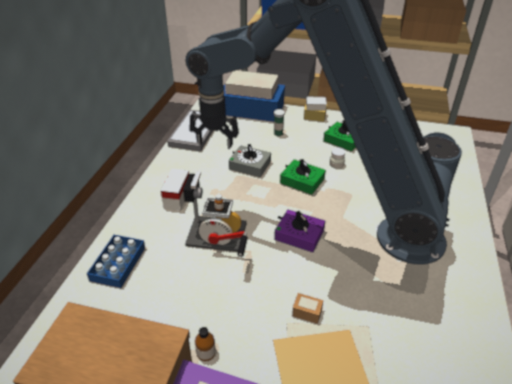

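View pics/wrist0.png

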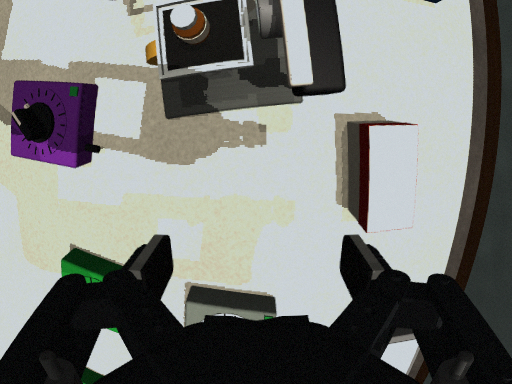

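The scene shows the grey box at about (225,252). Look-alikes are green (116,241), green (199,212) and purple (242,171). The stand is at (295,195). I choose the grey box and check it in a crop, alongside the side view of the stand at (217,230).

```bash
python3 - <<'E'
from h import *
import json
ms=json.load(open('pics/scene0.json')); md=json.load(open('pics/side0.json'))
print('box',plane(ms,225,249,.05),plane(md,250,160,.05))
print('stand base',plane(ms,295,200,.015),plane(md,217,236,.015))
a=cv2.imread('pics/scene0.png')[225:280,190:260]; b=cv2.imread('pics/side0.png')[165:285,170:260]
a=cv2.resize(a,(400,314),interpolation=cv2.INTER_CUBIC); b=cv2.resize(b,(400,533),interpolation=cv2.INTER_CUBIC)
o=np.zeros((533,800,3),np.uint8); o[:314,:400]=a;o[:,400:]=b; cv2.imwrite('pics/crop0.png',o)
E
```

```text
box [ 0.58078058 -0.24691979  0.05      ] [ 0.57087806 -0.21410778  0.05      ]
stand base [0.59662095 0.12266959 0.015     ] [0.57931205 0.15320718 0.015     ]
```

View pics/crop0.png

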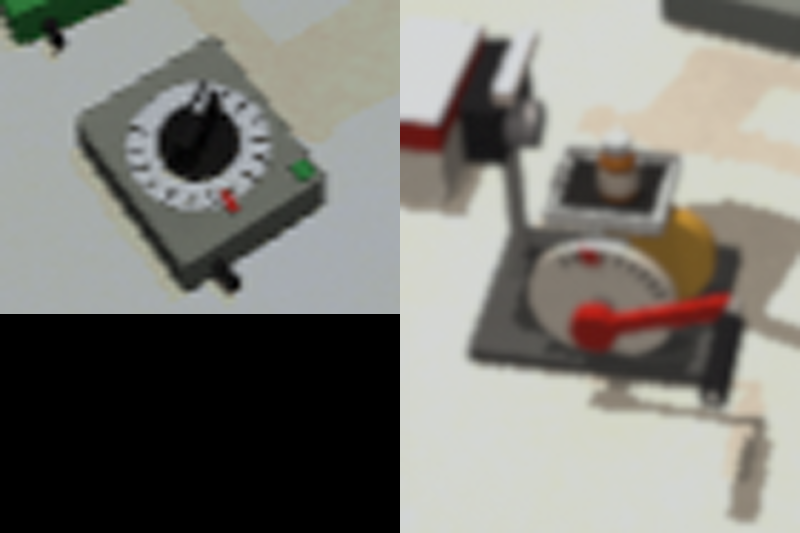

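Grey box confirmed: grey body, dial centre at about (225,250), red mark near (230,260), white pointer toward (226,241). The lever is at its rest and the red block is at the top of the index plate. Next I look from above with the wrist camera.

```bash
python3 - <<'E'
from h import *
s=manip.sense(); print(s['t'],s['tcp_pos'],R.from_quat(s['tool_rot']).as_matrix().round(3),s['finger_gap'])
E
```

```text
0.15 [6.24468043e-01 1.19405675e-04 2.30542520e-01] [[ 0.     1.    -0.002]
 [ 1.    -0.     0.   ]
 [ 0.    -0.002 -1.   ]] 0.9987181467675075
```

Request:
drive_tool --motion '[[[85,-1.5,-0.3,0,0],[85,-3,-0.6,0,0],[85,-4.5,-0.9,0,0],[85,-6,-1.2,0,0],[85,-7.5,-1.4,0,0],[85,-9,-1.5,0,0],[85,-9,-1.5,0,0],[85,-9,-1.5,0,0],[85,-9,-1.5,0,0]]]'

```text
t: 1.05
tcp_pos: [0.5797, -0.2687, 0.2308]
tool_rot: [0.707, 0.707, 0.0, -0.001]
force: [-0.1, 0.2, -0.1]
finger_gap: 0.996
gripper_force: 0.0
```

```bash
python3 - <<'E'
from h import *
import json
m,im=snap('wrist','wrist1'); print(manip.sense()['tcp_pos'])
json.dump({k:np.array(v).tolist() for k,v in m.items()},open('pics/wrist1.json','w'))
E
```

```text
[ 0.57988509 -0.26826167  0.23100695]
```

View pics/wrist1.png

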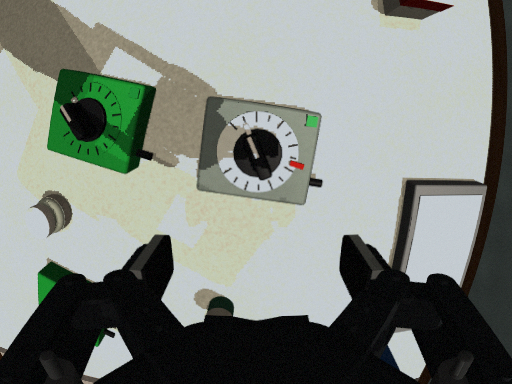

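The wrist view shows the grey box at (258,151). The red mark's inner end is near (290,162), and the white pointer runs up-left to about (246,126).

```bash
python3 - <<'E'
from h import *
import json
m=json.load(open('pics/wrist1.json')); im=cv2.imread('pics/wrist1.png')
hsv=cv2.cvtColor(im,cv2.COLOR_BGR2HSV)
P=lambda u,v,z:plane(m,u,v,z,True)
red=((hsv[...,0]<8)|(hsv[...,0]>172))&(hsv[...,1]>150)&(hsv[...,2]>100); red[:120]=0;red[200:]=0;red[:,:200]=0;red[:,330:]=0
v,u=np.where(red); pr=np.array([P(a,b,.046)[:2] for a,b in zip(u,v)])
c=np.array([P(a,b,.045)[:2] for a,b in [(206,97),(321,112),(306,204),(198,189)]])
print('corners',c.round(4),'edges',np.linalg.norm(c-np.roll(c,-1,0),axis=1))
print('centre',c.mean(0))
# dial skirt: black blob at z .054
bl=(im.max(2)<60).astype(np.uint8); bl[:115]=0;bl[190:]=0;bl[:,:225]=0;bl[:,:][:,295:]=0
cs,_=cv2.findContours(bl,0,1); k=max(cs,key=cv2.contourArea); (cx,cy),r=cv2.minEnclosingCircle(k); print('black',cx,cy,r,P(cx,cy,.054))
ctr=c.mean(0); d=pr-ctr; print('red r',np.hypot(*d.T).min(),np.hypot(*d.T).max(),'ang',np.degrees(np.arctan2(*d.mean(0)[::-1])))
for a,b in [(246,126),(248,131)]: 
  for z in(.049,.086): 
    e=P(a,b,z)[:2]-ctr; print(a,b,z,np.hypot(*e),np.degrees(np.arctan2(e[1],e[0])))
print('axis px',[proj(m,[*ctr,z],True) for z in(.045,.054,.086)])
cv2.imwrite('pics/crop1.png',cv2.resize(im[95:210,195:325],(780,690)[:1]+(600,) if 0 else (678,600),interpolation=cv2.INTER_CUBIC))
E
```

```text
corners [[ 0.524  -0.1885]
 [ 0.651  -0.2047]
 [ 0.6378 -0.3118]
 [ 0.5114 -0.2936]] edges [0.12800894 0.10795476 0.12765828 0.10577704]
centre [ 0.58103804 -0.24965024]
black 257.71875 154.140625 25.414270401000977 [ 0.58078975 -0.25160502  0.054     ]
red r 0.038018964561334356 0.054044984987620705 ang -18.827788879918707
246 126 0.049 0.03121334930742722 114.60142289302365
246 126 0.086 0.03292998242937447 110.7707612357344
248 131 0.049 0.025322181929910505 115.34605623043579
248 131 0.086 0.02770104353702045 110.65097467177287
axis px [(np.float64(257.91569468310365), np.float64(151.13171922634308)), (np.float64(257.9504011245234), np.float64(152.36575762667636)), (np.float64(258.09058976836707), np.float64(157.36261454813052))]
```

View pics/crop1.png

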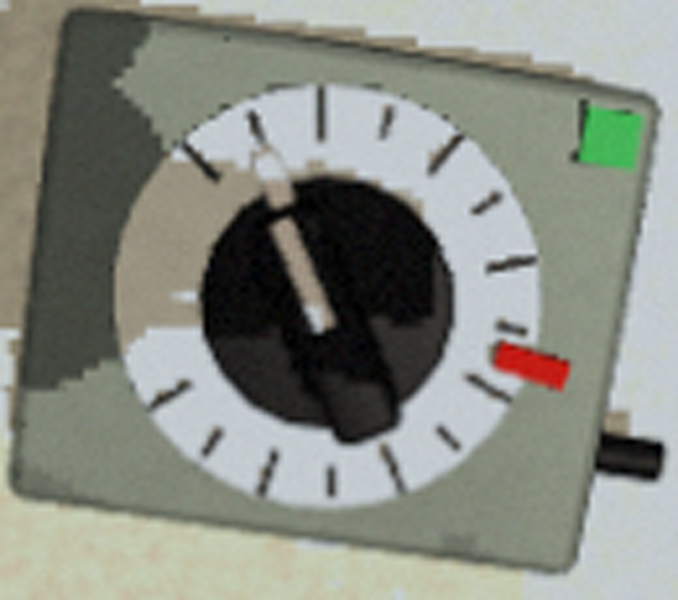

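Request:
drive_tool --motion '[[[85,0.62,0.04,0,-1],[85,0.62,0.04,0.5,-2],[85,0.62,0.04,1.5,-3.07],[85,0.62,0.04,2.8,-3.07],[85,0.62,0.04,4,-3.07],[85,0.62,0.04,5,-3.07],[85,0.62,0.04,5.75,-3.07],[85,0.62,0.04,5.75,-3.07],[85,0.62,0.04,5.75,-3.07]]]'

```text
t: 2.0
tcp_pos: [0.5816, -0.2501, 0.059]
tool_rot: [0.54, 0.842, 0.0, -0.0]
force: [0.5, -0.0, 1.0]
finger_gap: 0.994
gripper_force: 0.0
```

```bash
python3 - <<'E'
from h import *
s=manip.sense(); print(s['q'],s['tcp_pos'],np.degrees(R.from_quat(s['tool_rot']).as_euler('zyx')))
E
```

```text
[-5.82412092e-01  7.60057577e-01  1.53350600e+00  1.08478636e-04
  8.48471443e-01 -1.01299903e+00] [ 0.58158661 -0.25010435  0.05901288] [-1.14666701e+02 -1.86022143e-02 -1.79982164e+02]
```

Request:
drive_tool --motion '[[[40,0,0,0,0],[20,0,0,0,0],[8,0,0,0,0],[8,0,0,0,0],[8,0,0,0,0],[8,0,0,0,0],[8,0,0,0,0],[8,0,0,0,0]]]' --squeeze 35

```text
t: 2.8
tcp_pos: [0.5816, -0.2515, 0.0594]
tool_rot: [0.541, 0.841, 0.0, 0.001]
force: [-0.1, 1.0, 5.8]
finger_gap: 0.156
gripper_force: 37.9
```

Request:
drive_tool --motion '[[[8,0,0,0,0.9],[8,0,0,0,1.8],[8,0,0,0,2.7],[8,0,0,0,3.6],[8,0,0,0,4.5],[8,0,0,0,5.4],[8,0,0,0,6.3],[8,0,0,0,7.2],[8,0,0,0,8.1],[8,0,0,0,9]]]'

```text
t: 3.8
tcp_pos: [0.5794, -0.251, 0.0594]
tool_rot: [0.933, 0.361, -0.002, -0.001]
force: [-3.8, 1.8, 8.8]
finger_gap: 0.161
gripper_force: 38.4
```

Request:
drive_tool --motion '[[[8,0,0,0,0.9],[8,0,0,0,1.8],[8,0,0,0,2.7],[8,0,0,0,3.6],[8,0,0,0,4.5],[8,0,0,0,5.4],[8,0,0,0,6.3],[8,0,0,0,7.2],[8,0,0,0,7.68],[8,0,0,0,7.68]]]'

```text
t: 4.8
tcp_pos: [0.579, -0.249, 0.0594]
tool_rot: [0.986, -0.165, -0.003, -0.002]
force: [-5.2, 5.0, 10.5]
finger_gap: 0.156
gripper_force: 38.6
```

Request:
drive_tool --motion '[[[8,0,0,0,0],[30,0,0,0,0],[60,0,0,0,0],[85,0,0,0,0],[85,0,0,0,0],[85,0,0,0,0],[85,0,0,-1,0],[85,0,0,-2.5,0],[85,0,0,-4,0],[85,0,0,-5,0]]]'

```text
t: 5.8
tcp_pos: [0.5822, -0.2521, 0.2121]
tool_rot: [0.986, -0.164, 0.002, 0.001]
force: [0.7, 0.4, 0.9]
finger_gap: 0.993
gripper_force: 0.0
```

```bash
python3 - <<'E'
from h import *
import json
m,im=snap('wrist','wrist2'); s=manip.sense(); print(s['tcp_pos'],s['q'],R.from_quat(s['tool_rot']).as_matrix().round(3))
json.dump({k:np.array(v).tolist() for k,v in m.items()},open('pics/wrist2.json','w'))
c=proj(m,[.581,-.25,.05],True); print(c)
u,v=map(int,c); u0=max(u-65,0);v0=max(v-65,0); cr=cv2.cvtColor(im,cv2.COLOR_RGB2BGR)[v0:v0+130,u0:u0+130]; print(u0,v0,cr.shape)
cv2.imwrite('pics/crop2.png',cv2.resize(cr,None,fx=4.5,fy=4.5,interpolation=cv2.INTER_CUBIC))
E
```

```text
[ 0.58451424 -0.25348293  0.21700476] [-5.84262291e-01  5.54354366e-01  1.42543091e+00 -9.66706077e-05
  1.14888693e+00  1.31590853e+00] [[ 0.946 -0.323  0.011]
 [-0.323 -0.946 -0.007]
 [ 0.012  0.003 -1.   ]]
(np.float64(253.26203597728215), np.float64(175.45541027740896))
188 110 (130, 130, 3)
```

View pics/crop2.png

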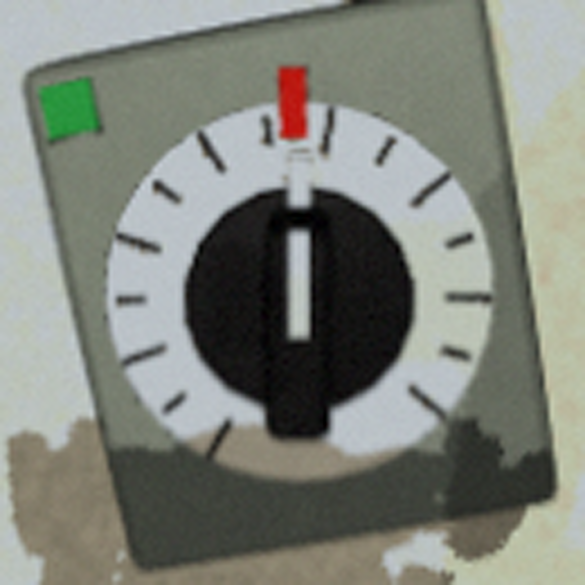

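The pointer tip is at crop (299,152) and the mark's inner end at (293,138), so the dial is about 2° too far clockwise. I measure it before correcting.

```bash
python3 - <<'E'
from h import *
import json
m=json.load(open('pics/wrist2.json')); 
P=lambda a,b,z:plane(m,188+(a+.5)/4.5-.5,110+(b+.5)/4.5-.5,z,True)[:2]
ang=lambda d:np.degrees(np.arctan2(d[1],d[0]))
c=P(299,298,.054); print('centre',c)
for C in (c,np.array([.581,-.25])):
  for n,p in dict(mark=P(293,138,.046),markout=P(293,70,.046),tip=P(299,153,.049)).items(): print(n,np.hypot(*(p-C)),ang(p-C))
print('stripe',ang(P(298,228,.086)-P(299,340,.086)))
E
```

```text
centre [ 0.58121824 -0.25097295]
mark 0.03622578443126961 -16.731923793123077
markout 0.05202952860480982 -17.4173224685965
tip 0.03305182611248473 -18.942339857992696
mark 0.036725170111354684 -18.08768216994922
markout 0.05253608146469651 -18.358566041428194
tip 0.03358482421593321 -20.391598580359933
stripe -18.490172542039883
```

Request:
drive_tool --motion '[[[85,0,0,1.5,0],[85,0,0,3,0],[85,0,0,4.3,0],[85,0,0,5,0],[85,0,0,5,0],[40,0,0,5,0],[20,0,0,5,0],[8,0,0,5,0],[8,0,0,5,0],[8,0,0,5,0]]]'

```text
t: 6.85
tcp_pos: [0.5822, -0.2502, 0.0602]
tool_rot: [0.986, -0.165, 0.001, -0.001]
force: [0.2, 1.3, 6.3]
finger_gap: 0.157
gripper_force: 37.1
```

Request:
drive_tool --motion '[[[8,0,0,0,0],[8,0,0,0,0],[8,0,0,0,0],[8,0,0,0,-0.12],[8,0,0,0,-0.24],[8,0,0,0,-0.24],[8,0,0,0,-0.24],[8,0,0,0,-0.24]]]'

```text
t: 7.65
tcp_pos: [0.5822, -0.2503, 0.0601]
tool_rot: [0.989, -0.148, 0.001, -0.001]
force: [0.7, 5.8, 6.5]
finger_gap: 0.157
gripper_force: 37.1
```

Request:
drive_tool --motion '[[[30,0,0,0,0],[60,0,0,0,0],[85,0,0,0,0],[85,0,0,0,0],[85,0,0,0,0],[85,0,0,-1,0],[85,0,0,-2.5,0],[85,0,0,-4,0],[85,0,0,-5,0],[85,0,0,-5,0]]]'

```text
t: 8.65
tcp_pos: [0.584, -0.2533, 0.2146]
tool_rot: [0.989, -0.147, 0.005, 0.002]
force: [-0.2, 0.4, 0.9]
finger_gap: 0.996
gripper_force: 0.0
```

```bash
python3 - <<'E'
from h import *
import json
m,im=snap('wrist','wrist3')
c=proj(m,[.581,-.25,.05],True); u,v=map(int,c); u0=u-65;v0=v-65; b=cv2.cvtColor(im,cv2.COLOR_RGB2BGR)
hs=cv2.cvtColor(b,cv2.COLOR_BGR2HSV)
A=lambda mk,z:np.array([plane(m,x,y,z,True)[:2] for y,x in zip(*np.where(mk))])
C=np.array([.5811,-.2505])
W=np.zeros(im.shape[:2],bool);W[v0:v0+130,u0:u0+130]=1
ang=lambda d:np.degrees(np.arctan2(d[...,1],d[...,0]))
red=((hs[...,0]<8)|(hs[...,0]>172))&(hs[...,1]>150)&(hs[...,2]>100)&W
r=A(red,.046)-C; print('mark',len(r),ang(r.mean(0)))
bri=(b.min(2)>120)&W
p=A(bri,.086)-C; k=(np.hypot(*p.T)<.024)&(p@[.95,-.32]>.0); p=p[k]; print('stripe',len(p),np.hypot(*p.T).min(),np.hypot(*p.T).max(),ang(p.mean(0)))
w,V=np.linalg.eigh(np.cov(p.T)); print(ang(V[:,1]))
cv2.imwrite('pics/crop3.png',cv2.resize(b[v0:v0+130,u0:u0+130],None,fx=4.5,fy=4.5,interpolation=cv2.INTER_CUBIC)); print(manip.sense()['t'],manip.sense()['q'],manip.sense()['tcp_pos'])
# stand view for later: base scene picture
m2,im2=snap('scene','scene1');m3,im3=snap('side','side1')
for n,mm in(('scene1',m2),('side1',m3)): json.dump({k:np.array(v).tolist() for k,v in mm.items()},open(f'pics/{n}.json','w'))
E
```

```text
mark 76 -17.474688528427194
stripe 103 0.0004940334813205332 0.02387820724421593 -10.25527771419241
134.18272528327546
8.7 [-5.84506438e-01  5.59763983e-01  1.43157422e+00 -1.55387052e-04
  1.14418262e+00  1.28240410e+00] [ 0.58247381 -0.25233553  0.21169341]
```

View pics/crop3.png

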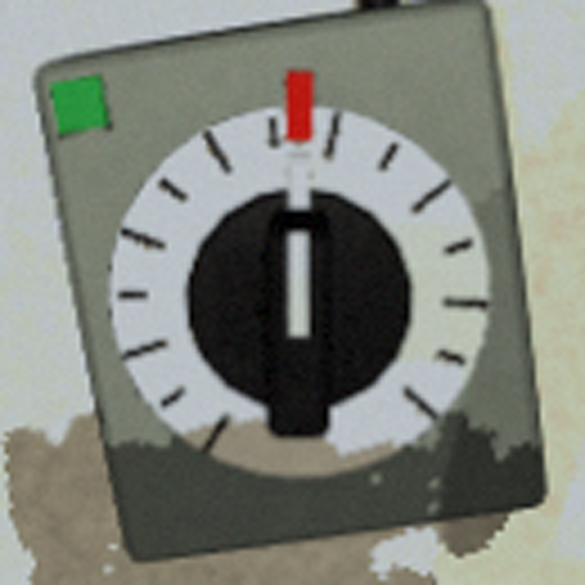

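The pointer is now in line with the mark: both lie at crop column 299. Next I move above the stand.

Request:
drive_tool --motion '[[[85,0,0,-1.5,-1],[85,-0.3,-0.8,-2.9,-2],[85,-0.8,-2.2,-2.9,-3],[85,-1.3,-3.6,-2.9,-4],[85,-1.8,-5,-2.9,-5],[85,-2.3,-6.4,-2.9,-6],[85,-2.8,-7.8,-2.9,-7],[85,-3.3,-9.2,-2.9,-8],[85,-3.9,-10.3,-2.9,-9],[85,-4.16,-11,-2.9,-10]]]'

```text
t: 9.8
tcp_pos: [0.5557, 0.1035, 0.2934]
tool_rot: [0.85, 0.526, -0.002, -0.002]
force: [0.8, 0.0, -0.5]
finger_gap: 0.999
gripper_force: 0.0
```

Request:
drive_tool --motion '[[[85,0,0,0,-1],[85,0,0,0,-2],[85,0,0,0,-3],[85,0,0,0,-3.37],[85,0,0,0,-3.37],[85,0,0,0,-3.37]]]'

```text
t: 10.4
tcp_pos: [0.5574, 0.1006, 0.2942]
tool_rot: [0.708, 0.707, -0.001, -0.001]
force: [-0.7, -0.1, -0.2]
finger_gap: 0.995
gripper_force: 0.0
```

```bash
python3 - <<'E'
from h import *
import json
m,im=snap('wrist','wrist4'); s=manip.sense(); print(s['tcp_pos'],s['q'],R.from_quat(s['tool_rot']).as_matrix().round(3))
json.dump({k:np.array(v).tolist() for k,v in m.items()},open('pics/wrist4.json','w'))
E
```

```text
[0.55756674 0.10062782 0.29457557] [-1.86412955e-02  3.80815274e-01  1.50190242e+00  1.23945962e-05
  1.26135251e+00 -1.75029056e-02] [[ 0.001  1.    -0.002]
 [ 1.    -0.001  0.   ]
 [ 0.    -0.002 -1.   ]]
```

View pics/wrist4.png

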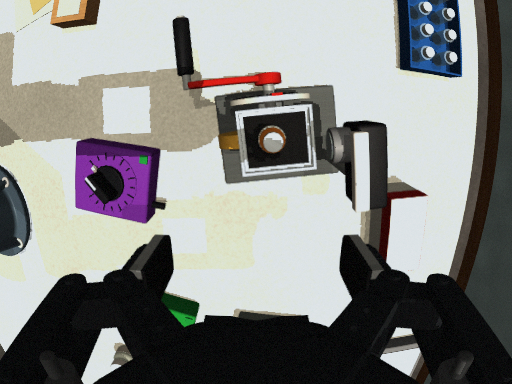

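The view shows the stand base with corners near (217,96), (333,85), (342,172) and (225,183). The grip runs from (181,18) to (184,75), and the vial stands at (271,139).

```bash
python3 - <<'E'
from h import *
import json
m=json.load(open('pics/wrist4.json')); b=cv2.imread('pics/wrist4.png'); P=lambda u,v,z:plane(m,u,v,z,True)[:2]
ang=lambda d:np.degrees(np.arctan2(d[1],d[0]))
def quad(px,z):
    c=np.array([P(a,q,z) for a,q in px]); print(c.mean(0),np.linalg.norm(c-np.roll(c,-1,0),axis=1).round(4),ang(c[1]-c[0]+c[2]-c[3]),ang(c[0]-c[3]+c[1]-c[2])-90)
quad([(217,96),(333,85),(342,172),(225,183)],.015)
quad([(234,111),(311,104),(317,172),(240,180)],.115)
quad([(234,111),(311,104),(317,172),(240,180)],.119)
# grip: dark blob
g=(b.max(2)<60).astype(np.uint8); g[80:]=0; g[:,:165]=0; g[:,200:]=0
n,l,s,c=cv2.connectedComponentsWithStats(g); k=1+np.argmax(s[1:,4]); print('grip bbox',s[k],c[k])
v,u=np.where(l==k); pts=np.array([P(a,q,.094) for a,q in zip(u,v)]); r=cv2.minAreaRect(pts.astype(np.float32)*1000); print(r); 
w,V=np.linalg.eigh(np.cov(pts.T)); print('grip dir',ang(V[:,1]))
# side-view cross-check: red hub etc
E
```

```text
[0.59021035 0.13013047] [0.1653 0.1288 0.1749 0.127 ] 5.914114369567944 6.187358616938127
[0.57787294 0.13054762] [0.0833 0.076  0.0869 0.0767] 5.969224718420555 5.510185424059912
[0.57762239 0.13103009] [0.0823 0.0751 0.0858 0.0758] 5.969224718420551 5.510185424059969
grip bbox [173  18  21  58 909] [182.74147415  46.32453245]
((471.5125732421875, 244.09078979492188), (19.29094123840332, 72.11531829833984), 6.141314506530762)
grip dir 96.6320057687198
```

Yaw is about 6°. The grip's middle is at (0.4715, 0.244); the deck and geometry predict (0.472, 0.240), which agrees. I approach from above.

Request:
drive_tool --motion '[[[85,1,-0.6,0,-0.75],[85,2.2,-1.3,0,-0.75],[85,3.4,-2,0.5,-0.75],[85,4.5,-2.6,1.5,-0.75],[85,4.93,-2.88,2.7,-0.75],[85,4.93,-2.88,3.8,-0.75],[85,4.93,-2.88,4.5,-0.75],[85,4.93,-2.88,4.5,-0.75],[85,4.93,-2.88,4.5,-0.75]]]'

```text
t: 11.35
tcp_pos: [0.4719, 0.2486, 0.1608]
tool_rot: [0.669, 0.743, -0.0, -0.0]
force: [0.4, 0.9, 0.5]
finger_gap: 0.992
gripper_force: 0.0
```

```bash
python3 - <<'E'
from h import *
m,im=snap('wrist','wrist5'); s=manip.sense(); M=R.from_quat(s['tool_rot']).as_matrix(); print(s['tcp_pos'],M.round(3))
b=cv2.cvtColor(im,cv2.COLOR_RGB2BGR); c=proj(m,[.4715,.2441,.104],True); print(c)
u,v=map(int,c); g=(b.max(2)<60).astype(np.uint8); g[:max(v-70,0)]=0; g[v+70:]=0; g[:,:u-40]=0; g[:,u+40:]=0
n,l,st,cc=cv2.connectedComponentsWithStats(g); k=1+np.argmax(st[1:,4]); print(st[k],cc[k])
vv,uu=np.where(l==k); pts=np.array([plane(m,x,y,.094,True)[:2] for x,y in zip(uu,vv)],np.float32)*1000; r=cv2.minAreaRect(pts); print(r)
t=np.array([.471,.249,.074]); print('move tool units',M.T@(t-s['tcp_pos'])/.03)
E
```

```text
[0.47258622 0.24868581 0.16161289] [[-0.104  0.995  0.002]
 [ 0.995  0.104  0.   ]
 [ 0.     0.002 -1.   ]]
(np.float64(255.59560073716125), np.float64(210.83882983104562))
[ 242  161   28   93 2311] [255.75162267 205.97403721]
((472.0157165527344, 241.52456665039062), (19.53199005126953, 73.68617248535156), 6.405755043029785)
move tool units [ 0.01506815 -0.05622957  2.92034696]
```

Request:
drive_tool --motion '[[[85,-0.05,-0.02,1,0],[85,-0.05,-0.02,2,0],[85,-0.05,-0.02,2.92,0],[85,-0.05,-0.02,2.92,0],[50,-0.05,-0.02,2.92,0],[30,-0.05,-0.02,2.92,0],[14,-0.05,-0.02,2.92,0],[14,-0.05,-0.02,2.92,0],[14,-0.05,-0.02,2.92,0],[14,-0.05,-0.02,2.92,0]]]' --squeeze 60

```text
t: 12.4
tcp_pos: [0.4717, 0.2472, 0.0743]
tool_rot: [0.669, 0.743, 0.001, 0.0]
force: [-0.5, 0.0, 6.7]
finger_gap: 0.213
gripper_force: 58.3
```

Request:
drive_tool --motion '[[[14,0,0,0,0],[14,0,0,0,0],[14,0,0,0,0]]]'

```text
t: 12.7
tcp_pos: [0.4718, 0.2472, 0.0743]
tool_rot: [0.669, 0.743, 0.001, 0.0]
force: [-0.6, -0.0, 6.2]
finger_gap: 0.214
gripper_force: 58.3
```

Request:
drive_tool --motion '[[[14,0,0.055,-0.14,0],[14,0,0.115,-0.277,0],[14,0,0.182,-0.411,0],[14,0,0.255,-0.542,0],[14,0,0.334,-0.67,0],[14,0,0.418,-0.794,0],[14,0,0.508,-0.914,0],[14,0,0.603,-1.03,0],[14,0,0.704,-1.141,0],[14,0,0.809,-1.248,0]]]'

```text
t: 13.7
tcp_pos: [0.4945, 0.2496, 0.1108]
tool_rot: [0.669, 0.743, -0.001, -0.001]
force: [-3.8, 1.9, -7.1]
finger_gap: 0.213
gripper_force: 58.8
```

Request:
drive_tool --motion '[[[14,0,0.11,-0.102,0],[14,0,0.224,-0.199,0],[14,0,0.343,-0.291,0],[14,0,0.466,-0.377,0],[14,0,0.592,-0.458,0],[14,0,0.722,-0.533,0],[14,0,0.855,-0.602,0],[14,0,0.991,-0.665,0],[14,0,1.13,-0.721,0],[14,0,1.271,-0.772,0]]]'

```text
t: 14.7
tcp_pos: [0.5313, 0.2536, 0.1343]
tool_rot: [0.669, 0.743, -0.002, -0.002]
force: [-7.1, 2.2, 0.3]
finger_gap: 0.215
gripper_force: 59.2
```

Request:
drive_tool --motion '[[[14,0,0.144,-0.044,0],[14,0,0.289,-0.082,0],[14,0,0.436,-0.113,0],[14,0,0.583,-0.137,0],[14,0,0.732,-0.155,0],[14,0,0.882,-0.166,0],[14,0,1.032,-0.17,0],[14,0,1.182,-0.167,0],[14,0,1.331,-0.158,0],[14,0,1.48,-0.142,0]]]'

```text
t: 15.7
tcp_pos: [0.5768, 0.2584, 0.1395]
tool_rot: [0.669, 0.743, -0.0, -0.001]
force: [-5.7, 1.5, 2.0]
finger_gap: 0.214
gripper_force: 59.4
```

Request:
drive_tool --motion '[[[14,0,0,0,0],[14,0,0,0,0],[14,0,0,0,0]]]'

```text
t: 16.0
tcp_pos: [0.577, 0.2585, 0.1395]
tool_rot: [0.669, 0.743, -0.0, -0.0]
force: [-5.2, 1.5, 2.1]
finger_gap: 0.212
gripper_force: 59.3
```

```bash
python3 - <<'E'
from h import *
import json
s=manip.sense(); p=np.array(s['tcp_pos']); d=np.array([np.cos(.108),np.sin(.108)])
o=np.array([.4718,.2472]); a=(p[:2]-o)@d-.0939; h=p[2]-.0743+.0943-.060; print(s['t'],p,'along',a,'h',h,'R',np.hypot(a,h),'q',np.arctan2(h,-a)-.35)
m,im=snap('side','side2'); m2,im2=snap('scene','scene2'); mw,iw=snap('wrist','wrist6')
b=cv2.cvtColor(im,cv2.COLOR_RGB2BGR)[150:285,165:265]; c=cv2.cvtColor(iw,cv2.COLOR_RGB2BGR)
o=np.zeros((600,800,3),np.uint8); x=cv2.resize(b,(400,540),interpolation=cv2.INTER_CUBIC); o[:540,:400]=x; o[:300,400:]=cv2.resize(c,(400,300))
e=cv2.cvtColor(im2,cv2.COLOR_RGB2BGR)[130:230,235:360]; o[300:,400:]=cv2.resize(e,(400,300),interpolation=cv2.INTER_CUBIC); cv2.imwrite('pics/chk.png',o)
E
```

```text
16.0 [0.57704085 0.25849153 0.13946774] along 0.01194479427662501 h 0.09946774340172435 R 0.10018238411887675 q 1.3403111296450003
```

View pics/chk.png

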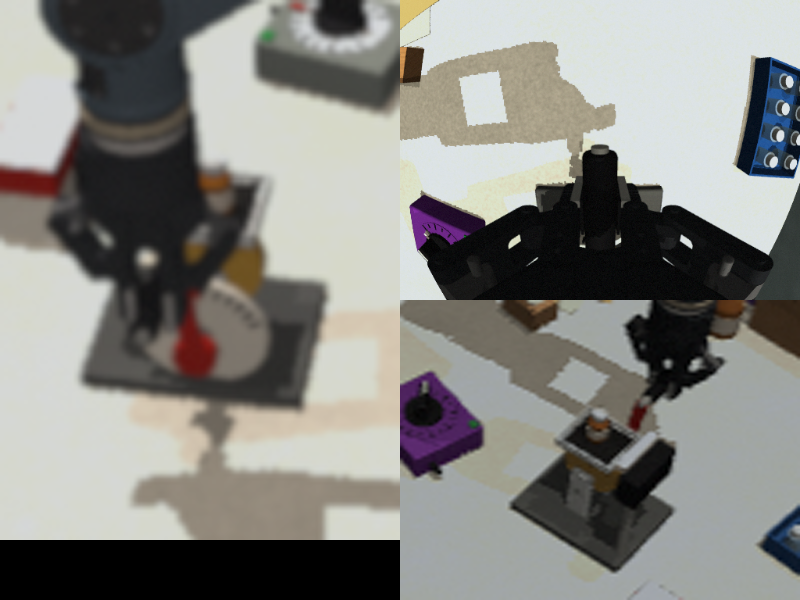

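The arm covers the red block, the lever is upright (computed q about 1.34), and the vial stands on the raised deck. One small nudge, then I hand in.

Request:
drive_tool --motion '[[[14,0,0.03,0,0],[14,0,0.03,0,0],[14,0,0.03,0,0],[14,0,0.03,0,0]]]'

```text
t: 16.55
tcp_pos: [0.5778, 0.2586, 0.1394]
tool_rot: [0.669, 0.743, -0.0, -0.0]
force: [-5.7, 1.9, 2.2]
finger_gap: 0.221
gripper_force: 59.3
```

```bash
python3 -c "
from station import manip
print(manip.sense()['tcp_pos'],manip.sense()['force'],manip.sense()['gripper_force']); print(manip.sign_off())"
```

```text
[0.57775544 0.25856905 0.13942468] [-5.72986556  1.91205439  2.236195  ] 59.305922985076904
the job is handed in; nothing more can be done
None
```

I handed the job in at about 16.6 s: the lamp dial's pointer is at the red mark, the arm is still holding the lever at about 1.35 rad (computed from the arm's pose) by the red block, and the vial was standing on the raised deck in the last picture.

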